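# Tidy the games pieces in the reading room

## Robot

A 6-joint arm with a two-finger parallel gripper is mounted at the origin on the work surface. World frame = base frame: x ahead of the robot, y to its left, z up, the work surface at z = 0. Lengths are in mm, angles in degrees, forces in N, time in s.
With the tool pointing down it reaches from about 350 to 850 mm from the base axis. Payload 8.1 kg.
Tool frame: the origin (TCP) lies at the very end of the fingers, on their centre line; the grasp point (between the pads) lies 19 mm behind it (r.grasp_offset is the distance from the TCP to the grasp point, in mm); z points along the fingers, y is the line along which they close (so a half turn about z gives the same grasp; the last joint's range is limited). The gripper opens to 85 mm and grips with 20 to 120 N. Pads are 22 mm wide; open, the fingers measure 114 mm over their backs; the gripper's body (76 mm by 85 mm) begins 54 mm behind the grasp point. The pads swing forward as they close: fully open they stand 13 mm farther back than shut.
Start: joints at [-79.549, 7.471, 85.268, -0, 87.261, -4.893], TCP at [158.787, -578.612, 231.292] pointing down, gripper open.
Joint ranges: [-169.43, 169.43], [-51.17, 129.36], [1.28, 143.12], [-76.62, 256.62], [0, 156.53], [-152.29, 152.29]. Speed limits (degrees/s): [136.94, 136.94, 159.86, 180, 180, 180].

## Interface

Orientations are given as [roll, pitch, yaw] about the fixed x, y, z axes, in that order (R = Rz(yaw) Ry(pitch) Rx(roll)).
In Python, from bench import r gives the robot as it stands.
- The arm moves only by the tool carry_out, never from a script. Its argument "commands" is a list of rows, each an object with "jaw": the finger opening in m, from 0 to 0.0854; "translation": the shift along the tool's x, y, z in m, a list of three; "spin": the turn about the tool's z in rad. A call has exactly 8 rows; each row shifts and turns the commanded pose from where the row before left it, along the tool's axes as they then stand; what a row does not reach is not made up. A row lasts 1/12 s, in which the tool goes at most 41.7 mm and 7.16 degrees, less where a joint would pass 70% of its speed; a pose out of reach is approached as far as the arm can. A call is refused whole if a number of a shift passes 0.0417 or a number of a turn 0.125, either way. A call with a gripper value outside its range is refused whole. The fingers move at their own pace and stop on an object; "squeeze" is the grip in N (left out, the last holds). Time passes only in rows, so rows that do not move let the fingers close, or fill a call up. It gives the time, the measured TCP pose, the force, the opening and the grip force at its end, in the units of the state.
- r.sense(): the state, without advancing time (a new reading comes with each control period).
- r.snapshot(name): name is "scene" or "top"; returns a dict with "pixels" (384x512x3 uint8, blue, green, red), "K" (3x3 intrinsics, pixels), "dist_coeffs" ([k1, k2, p1, p2, k3] as OpenCV has them; the pictures are not rectified), "extrinsics" (4x4, takes a point from camera to world coordinates). Camera axes: x right, y down, z forward; pixel columns grow to the right and rows downward; lengths in mm; the calibration is good to about 2 mm. A picture is of the moment at which its call begins. There is no depth.
- r.hand_in(): hands the job in; it is judged then, once.
Trained networks look in a picture, given as the dict that the camera call returned (one of the last four; its "shot" number tells which), for a name from the list of things; names that differ only in an ending like _2 or _b are one class to them, and where a whole thing is asked for, a point or a joint stands for the part that bears it (a point fixed in the world has none). Each returns a list of dicts, best first, with "score" (0 to 1); they miss things now and then, are a little off and sometimes report something else, mostly with a low value. They report only what shows in the picture. A call takes as long as a camera call.
- r.spot_in(picture, target): "xy" ([column, row] in pixels, amid what is visible of it).
- r.regions_of(picture, target): "pixels" (384x512 bool, what is visible of it) and "xy" ([column, row] in pixels, amid what is visible of it).
- r.landmark_of(picture, target): "xy" ([column, row] in pixels: a listed point, or the origin of a listed thing).
The state is a dict: "time": time; "joint_pos": joint angles; "qd": joint speeds; "joint_efforts": joint torques, N m; "tool_pos": TCP position; "tcp_rot": TCP orientation; "ft_force": force on the tool from outside, world axes, zero at the start; "wrist_torque": the same for the moment, N m; "finger_gap": finger opening in mm; "grip_force": force on a finger pad.
Only numpy, scipy, OpenCV 4.12 (cv2) and the standard library are available. Lean on these libraries where they do the work, as an engineer would, in place of code of your own. Each camera call takes 0.05 s, during which the arm holds its last target. There are 200 camera calls.

## Task

Clear up the games pieces on the reading-room table: put the die in the pink tray, lay the domino flat in the yellow tray and stand the pawn upright in the green tray. Stack the two draughtsmen flat in the blue tube, the cream one at the bottom and the red one on top, so that the stack comes up to the black line.

Things in the scene. Friction and masses are not known exactly. Their poses are not given: they have to be found in the camera images.
- disc_cream: loose cream wooden draughtsman: a flat disc, 40 mm across, 14 mm thick, about 20 g, lying flat. Origin: its centre (7 mm above what it lies on); z is its axis.
- disc_red: loose red wooden draughtsman: a flat disc, 40 mm across, 14 mm thick, about 20 g, lying flat. Origin: its centre (7 mm above what it lies on); z is its axis.
- die: loose white die with black pips, a 25 mm cube, about 22 g. Origin: its centre (12.5 mm above what it lies on); axes square to its faces.
- domino: loose black domino with white pips, lying flat: 56 mm along its x, 28 mm along its y, 12 mm thick along z, about 30 g. Origin: its centre (6 mm above what it lies on).
- pawn: loose dark brown chess pawn standing upright, 57 mm tall, about 45 g: round foot 34 mm across and 9 mm high, tapering to a 17 mm neck 32 to 36 mm up, then a round head with straight sides, 25 mm across from 39 to 51 mm up. Origin: centre of its underside; z up its axis.
- tray_pink: fixed pink plastic tray, 108 x 108 x 22 mm outside, open above; walls and floor 4 mm thick, so 100 x 100 mm inside and 18 mm deep. Origin: centre of its underside; x and y along its sides, z up. The die goes in here.
- tray_green: fixed green plastic tray, 108 x 108 x 22 mm outside, open above; walls and floor 4 mm thick, so 100 x 100 mm inside and 18 mm deep. Origin: centre of its underside; x and y along its sides, z up. The pawn goes in here.
- tray_yellow: fixed yellow plastic tray, 108 x 108 x 22 mm outside, open above; walls and floor 4 mm thick, so 100 x 100 mm inside and 18 mm deep. Origin: centre of its underside; x and y along its sides, z up. The domino goes in here.
- tube: fixed upright tube of see-through blue plastic, open above, 41 mm tall, 54 mm outside. Inside: floor 6 mm above the table, bore 48 mm wide up to 34 mm, then a funnel mouth, 60 mm wide at the rim (66 mm outside). Black line round it at 34 mm: the top of two discs lying in it. A disc let go level in the mouth slides down and lies flat. Origin: centre of its underside; z up its axis.

How it is judged (in metres and radians):
At the end, for the whole second after the job is handed in: Die, flat domino and upright pawn rest on the floors of the pink, yellow and green trays (centres within 46 mm of the middle along each side). In the tube the cream disc lies on the floor and the red one on it, its top at the line: 3 mm in height, 8 mm off axis. All flat/upright to 7 deg, at rest (x of die in the frame of tray_pink between -0.046 and 0.046 m and y of die in the frame of tray_pink between -0.046 and 0.046 m and z of die in the frame of tray_pink between 0.012 and 0.02 m and x of domino in the frame of tray_yellow between -0.046 and 0.046 m and y of domino in the frame of tray_yellow between -0.046 and 0.046 m and z of domino in the frame of tray_yellow between 0.006 and 0.0135 m and angle between the z axis of domino and the z axis of tray_yellow, either way round below 0.12 rad and x of pawn in the frame of tray_green between -0.046 and 0.046 m and y of pawn in the frame of tray_green between -0.046 and 0.046 m and z of pawn in the frame of tray_green between 0 and 0.008 m and angle between pawn's own z axis and vertical below 0.12 rad and horizontal distance between each of disc_cream, disc_red and tube below 0.008 m and z of disc_cream in the frame of tube between 0.01 and 0.016 m and angle between the z axis of each of disc_cream, disc_red and the z axis of tube, either way round below 0.12 rad and z of disc_red in the frame of tube between 0.024 and 0.03 m and linear speed of each of disc_cream, disc_red, die, domino, pawn below 0.02 m/s); the robot touches nothing.
It also fails if it takes over 106 s, if anything falls off the work surface, if the arm or the gripper's body presses on something with over 40 N, if the wrist force passes 120 N, or if a joint passes its speed limit or range.

## Working session

There is one attempt and no reset: what is moved stays moved. The work goes in short steps, Python scripts to look and compute and a tool call to move; the robot and the scene stay as the last step left them, time stands still between calls to the robot, and variables do not carry over. Pictures are saved under pics/ and viewed, at most 14 in all, crops included, and the job is handed in when it is done.

Besides the shell and the picture viewer there is one more tool, called after ">>>" as a command line: name --argument value ..., lists and objects as JSON in quotes. carry_out: Moves the arm, as the interface text tells. Its arguments: {"type":"object","properties":{"commands":{"type":"array","items":{"type":"object","properties":{"jaw":{"type":"number"},"translation":{"type":"array","items":{"type":"number"}},"spin":{"type":"number"}}}},"squeeze":{"type":"number"}},"required":["commands"]}

```bash
ls; mkdir -p pics; cat > h.py <<'E'
import numpy as np, cv2
from bench import r
def ray(p,xy):
    u=cv2.undistortPoints(np.array([[xy]],float),np.array(p["K"]),np.array(p["dist_coeffs"],float))[0,0]
    T=np.array(p["extrinsics"]); d=T[:3,:3]@np.array([u[0],u[1],1]); return T[:3,3],d/np.linalg.norm(d)
def atz(p,xy,z):
    o,d=ray(p,xy); return o+d*(z-o[2])/d[2]
def tri(rs):
    A=np.zeros((3,3));b=np.zeros(3)
    for o,d in rs:
        P=np.eye(3)-np.outer(d,d);A+=P;b+=P@o
    x=np.linalg.solve(A,b); return x,max(np.linalg.norm((np.eye(3)-np.outer(d,d))@(x-o)) for o,d in rs)
E
python3 - <<'E'
from h import *
ps={n:r.snapshot(n) for n in("scene","top")}
for n,p in ps.items():
    cv2.imwrite(f"pics/{n}0.png",p["pixels"]); print(n,np.round(np.array(p["extrinsics"]),2).tolist(),np.round(np.array(p["K"])[0],1))
for t in "disc_cream disc_red die domino pawn tray_pink tray_green tray_yellow tube".split():
    rs=[];o=""
    for n,p in ps.items():
        l=r.landmark_of(p,t)
        o+=f" {n}:"+";".join(f"{np.round(q['xy'],1).tolist()} {q['score']:.2f}" for q in l[:2])
        if l: rs.append(ray(p,l[0]["xy"]))
    if len(rs)==2:
        x,e=tri(rs); o+=f" XYZ {np.round(x,1)} err {e:.1f}"
    print(t,o)
print(r.sense())
E
```

```text
pics
scene [[0.69, 0.42, -0.59, 938.4], [0.72, -0.39, 0.57, -387.02], [0.01, -0.82, -0.57, 465.21], [0.0, 0.0, 0.0, 1.0]] [361.4   0.  257.1]
top [[-0.01, -0.98, 0.2, 282.99], [-1.0, 0.01, 0.0, 4.69], [-0.0, -0.2, -0.98, 1272.33], [0.0, 0.0, 0.0, 1.0]] [493.5   0.  257.7]
disc_cream  scene:[231.3, 194.5] 0.68 top:[288.7, 155.4] 0.54;[255.9, 217.4] 0.52 XYZ [576.5 -77.7 125.2] err 11.4
disc_red  scene:[170.8, 227.0] 0.75 top:[313.6, 223.2] 0.59 XYZ [ 435.8 -135.6   -1.4] err 2.4
die  scene:[89.0, 271.7] 0.57;[173.2, 225.1] 0.30 top:[375.5, 215.8] 0.68 XYZ [ 451.2 -298.     7.7] err 0.6
domino  scene:[271.6, 179.7] 0.78 top:[208.2, 212.5] 0.71 XYZ [460.4 131.5   3. ] err 5.3
pawn  scene:[315.2, 158.0] 0.79;[274.5, 178.7] 0.41 top:[160.3, 215.6] 0.64 XYZ [462.9 265.8   6.9] err 9.2
tray_pink  scene:[367.6, 183.1] 0.72 top:[156.4, 153.4] 0.82 XYZ [621.6 274.3   6.8] err 1.2
tray_green  scene:[317.2, 218.2] 0.65 top:[220.8, 152.5] 0.86;[155.0, 151.2] 0.48 XYZ [620.7 100.2   1.4] err 5.8
tray_yellow  scene:[258.7, 260.7] 0.67 top:[287.4, 156.4] 0.83 XYZ [616.1 -71.2  -3.8] err 2.6
tube  scene:[148.7, 335.2] 0.78 top:[370.1, 153.4] 0.72 XYZ [ 619.7 -289.4    6.5] err 3.2
{'time': 1.0, 'joint_pos': array([-7.95499187e+01,  7.47191220e+00,  8.52677439e+01, -6.18041540e-04,
        8.72605704e+01, -4.89155671e+00]), 'qd': array([-0.03218081,  0.08502898,  0.05758392,  0.05562731, -0.12663666,
       -0.00602162]), 'joint_efforts': array([ 5.57197873e-04, -5.69335341e+01, -5.00873709e+01, -2.24013061e-04,
        1.19611112e-03,  3.11066867e-05]), 'tool_pos': array([ 158.77868138, -578.61778227,  231.28497608]), 'tcp_rot': array([-1.79999722e+02,  5.95776342e-04,  1.53416675e+01]), 'ft_force': array([-1.02564471,  0.19748933,  0.21335898]), 'wrist_torque': array([-0.01765546,  0.01407543,  0.02349752]), 'grip_force': 0.0, 'finger_gap': 85.26471115762017}
```

View pics/scene0.png

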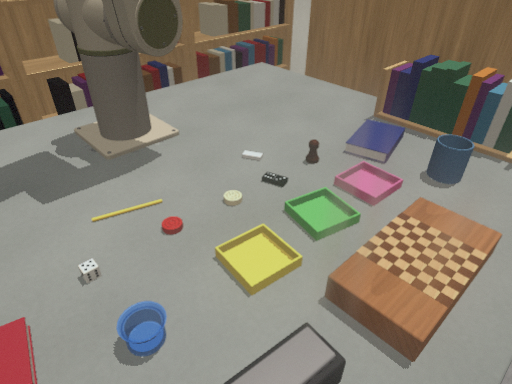

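View pics/top0.png

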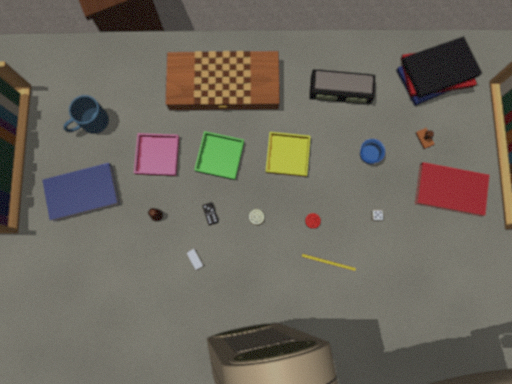

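The scene view shows all five pieces and their places; disc_cream in the top view is at (256,217), while its best-scored hit there (289,155) was the yellow tray. There is also a white eraser, a pencil and other clutter to leave alone. Next come masks for the exact centres, heights and yaws.

```bash
cat > m.py <<'E'
from h import *
def near(l,w,k):
    return min(l,key=lambda q:np.linalg.norm(np.array(q["xy"])-w)) if l else None
def meas(exp,pz):
    ps={n:r.snapshot(n) for n in("scene","top")}
    for t,(s,tp) in exp.items():
        rs=[];o=t
        for n,w in(("scene",s),("top",tp)):
            q=near(r.regions_of(ps[n],t),np.array(w),1)
            if q is None: o+=" miss "+n; continue
            m=q["pixels"].astype(np.uint8); ys,xs=np.nonzero(m); c=[xs.mean(),ys.mean()]
            o+=f" {n} {np.round(c,1).tolist()} n{len(xs)} {q['score']:.2f}"
            rs.append(ray(ps[n],c))
            if n=="top":
                cs,_=cv2.findContours(m,0,2); C=max(cs,key=cv2.contourArea)[:,0]
                P=np.array([atz(ps[n],x,pz[t])[:2] for x in C],np.float32)
                R=cv2.minAreaRect(P); o+=f" rect@z{pz[t]} c{np.round(R[0],1).tolist()} s{np.round(R[1],0).tolist()} a{R[2]:.0f} cen{np.round(atz(ps[n],c,pz[t])[:2],1)}"
            else: o+=f" scen{np.round(atz(ps[n],c,pz[t])[:2],1)}"
        if len(rs)==2: x,e=tri(rs); o+=f" XYZ{np.round(x,1)} e{e:.1f}"
        print(o)
E
python3 - <<'E'
from m import *
print(r.grasp_offset)
meas(dict(disc_cream=((232,197),(256,217)),disc_red=((172,225),(313,221)),die=((89,270),(377,215)),domino=((275,179),(210,213)),pawn=((313,150),(156,214)),
tray_pink=((368,182),(158,155)),tray_green=((322,212),(220,156)),tray_yellow=((258,257),(289,154)),tube=((143,328),(372,153))),
dict(disc_cream=12,disc_red=12,die=20,domino=10,pawn=35,tray_pink=18,tray_green=18,tray_yellow=18,tube=40))
E
```

```text
18.700000000000003
disc_cream scene [232.7, 197.3] n245 0.57 scen[458.7   7.3] top [256.0, 217.2] n189 0.52 rect@z12 c[450.2, 11.5] s[36.0, 36.0] a90 cen[449.6  11.5] XYZ[451.   12.3   5.2] e1.0
disc_red scene [172.3, 224.5] n332 0.59 scen[ 447.2 -134.8] top [311.7, 220.6] n159 0.77 rect@z12 c[439.8, -131.7] s[34.0, 35.0] a26 cen[ 439.7 -131.5] XYZ[ 440.6 -131.8    6.1] e0.4
die scene [89.5, 270.8] n391 0.63 scen[ 462.7 -299.5] top [376.6, 214.9] n122 0.40 rect@z20 c[451.8, -297.3] s[29.0, 26.0] a89 cen[ 452.  -297.4] XYZ[ 453.4 -298.6   11.7] e0.8
domino scene [274.3, 178.3] n219 0.47 scen[465.3 127.5] top [209.8, 213.4] n216 0.76 rect@z10 c[460.7, 130.7] s[55.0, 26.0] a19 cen[460.6 130.6] XYZ[461.3 131.2   6.4] e0.4
pawn miss scene top [154.9, 214.3] n175 0.60 rect@z35 c[455.2, 267.3] s[36.0, 33.0] a90 cen[455.8 267.4]
tray_pink scene [368.8, 181.9] n1815 0.72 scen[628.  263.3] top [156.5, 154.7] n1686 0.96 rect@z18 c[617.7, 272.2] s[110.0, 113.0] a88 cen[616.  272.3] XYZ[620.2 275.5   8.2] e1.9
tray_green scene [321.9, 212.4] n2424 0.95 scen[624.3  98.7] top [219.1, 155.2] n1715 0.64 rect@z18 c[613.7, 107.5] s[110.0, 113.0] a78 cen[613.2 107.3] XYZ[616.6 108.8   7.9] e1.0
tray_yellow scene [258.4, 257.4] n3658 0.97 scen[626.6 -78.8] top [287.3, 153.9] n1700 0.94 rect@z18 c[615.6, -72.3] s[109.0, 114.0] a84 cen[615.6 -71.6] XYZ[618.8 -71.8   7.2] e0.5
tube scene [142.4, 327.9] n2185 0.77 scen[ 629.3 -294.5] top [371.9, 150.9] n496 0.66 rect@z40 c[616.1, -289.9] s[62.0, 65.0] a87 cen[ 616.2 -289.5] XYZ[ 619.8 -292.1   27.3] e0.4
```

View crops.

```bash
python3 - <<'E'
from h import *
p=r.snapshot("top"); P=p["pixels"]; s=r.snapshot("scene"); S=s["pixels"]
c=lambda I,x,y:cv2.resize(I[y-20:y+20,x-20:x+20],(260,260),interpolation=cv2.INTER_CUBIC)
cv2.imwrite("pics/crop0.png",np.vstack([np.hstack([c(P,377,215),c(P,156,214),c(P,372,152)]),np.hstack([c(S,89,270),c(S,313,150),c(S,275,179)])]))
print(atz(s,(313.5,144),45),atz(p,(157,213.5),45),[ (n,[ (np.round(q['xy'],1).tolist(),q['score']) for q in r.spot_in(x,'pawn')[:3]]) for n,x in(('t',p),('s',s))])
E
```

```text
[459.65277693 271.51121562  45.        ] [456.25473732 260.05464764  45.        ] [('t', [([374.1, 150.7], 0.59), ([152.4, 214.8], 0.56)]), ('s', [([315.4, 153.5], 0.59)])]
```

View pics/crop0.png

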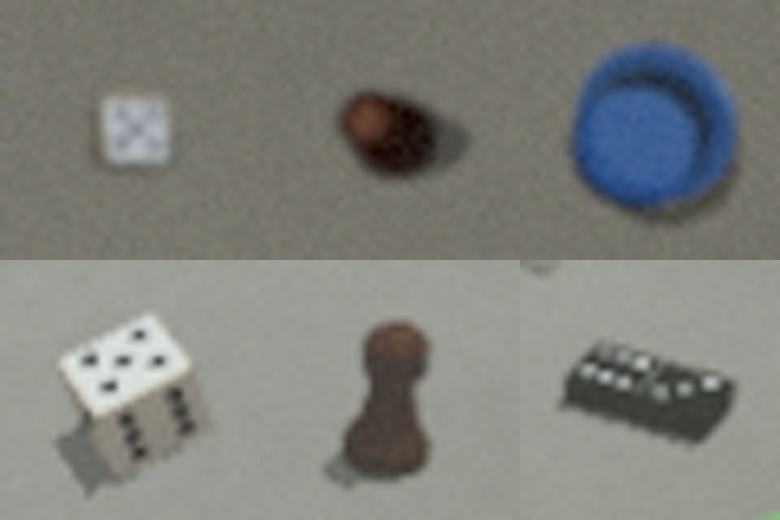

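Crops: the die's edges are nearly square to the image axes (top, 376.6,214.9). The pawn is upright, its head at about (152.4,211.8) in top and (313.6,144.1) in scene. The tube rim is centred near (372.3,150.7) in top.

```bash
python3 - <<'E'
from h import *
p=r.snapshot("top"); s=r.snapshot("scene")
x,e=tri([ray(p,(152.4,211.7)),ray(s,(313.6,144.1))]);print("head",x,e, "foot",atz(s,(312.2,159.5),4))
c=[(69+a/6.5-.5,250+(b-260)/6.5-.5) for a,b in((60,360),(150,315),(190,360),(98,415))]
C=[atz(s,q,25) for q in c];print("die",np.mean(C,0),[round(np.degrees(np.arctan2(*(C[i]-C[i-1])[[1,0]])),1) for i in range(4)])
print("tube top",atz(p,(372.3,150.7),41))
# tube rim in scene
q=r.regions_of(s,"tube")[0]["pixels"].astype(np.uint8)
ys,xs=np.nonzero(q);print(xs.min(),xs.max(),ys.min(),ys.max())
for z in(0,41):  # predicted rim ellipse
    t=np.radians(np.arange(0,360,5));W=np.c_[618+33*np.cos(t),-290+33*np.sin(t),0*t+z]
    T=np.linalg.inv(np.array(s["extrinsics"]))
    u=cv2.projectPoints(W,cv2.Rodrigues(T[:3,:3])[0],T[:3,3],np.array(s["K"]),np.array(s["dist_coeffs"]))[0][:,0]
    print(z,u.min(0),u.max(0))
E
```

```text
head [460.54070198 271.47047153  45.17402605] 0.4398192139201813 foot [463.91369429 267.54715673   4.        ]
die [ 454.29205435 -297.63473423   25.        ] [np.float64(178.9), np.float64(89.6), np.float64(1.9), np.float64(-84.7)]
tube top [ 616.46091277 -290.39949107   41.        ]
116 165 302 356
0 [121.44225759 317.62172797] [169.95787774 360.40856352]
41 [115.13619743 299.78258832] [166.15361201 342.61760049]
```

>>> carry_out --commands '[{"spin":0.0893,"translation":[0,0,0.035],"jaw":0.055},{"spin":0.0893,"translation":[0,0,0.035],"jaw":0.055},{"spin":0.0892,"translation":[0,0,0.035],"jaw":0.055},{"translation":[0.0295,-0.028,0],"jaw":0.055},{"translation":[0.0295,-0.028,0],"jaw":0.055},{"translation":[0.0295,-0.028,0],"jaw":0.055},{"translation":[0.0295,-0.028,0],"jaw":0.055},{"translation":[0.0295,-0.028,0],"jaw":0.055}]' --squeeze 30

```text
invalid input
```

>>> carry_out --commands '[{"translation":[0.0295,-0.028,0],"jaw":0.055},{"translation":[0.0295,-0.028,0],"jaw":0.055},{"translation":[0.0295,-0.028,0],"jaw":0.055},{"translation":[0.0295,-0.028,0],"jaw":0.055},{"translation":[0.0295,-0.028,0],"jaw":0.055},{"translation":[0,0,0.035],"jaw":0.055},{"translation":[0,0,0.035],"jaw":0.055},{"translation":[0,0,0],"jaw":0.055}]'

```text
invalid input
```

>>> carry_out --commands '[{"spin":0.0893,"translation":[0,0,0.035],"jaw":0.055},{"spin":0.0893,"translation":[0,0,0.035],"jaw":0.055},{"spin":0.0892,"translation":[0,0,0.035],"jaw":0.055},{"spin":0,"translation":[0.0295,-0.028,0],"jaw":0.055},{"spin":0,"translation":[0.0295,-0.028,0],"jaw":0.055},{"spin":0,"translation":[0.0295,-0.028,0],"jaw":0.055},{"spin":0,"translation":[0.0295,-0.028,0],"jaw":0.055},{"spin":0,"translation":[0.0295,-0.028,0],"jaw":0.055}]' --squeeze 30

```text
time: 3.02
tool_pos: [307.2, -437.2, 126.3]
tcp_rot: [180.0, -0.0, -0.0]
ft_force: [-0.2, -0.2, 0.3]
finger_gap: 55.4
grip_force: 0.0
```

>>> carry_out --commands '[{"spin":0,"translation":[0.0295,-0.028,0],"jaw":0.055},{"spin":0,"translation":[0.0295,-0.028,0],"jaw":0.055},{"spin":0,"translation":[0.0295,-0.028,0],"jaw":0.055},{"spin":0,"translation":[0.0295,-0.028,0],"jaw":0.055},{"spin":0,"translation":[0.0295,-0.028,0],"jaw":0.055},{"spin":0,"translation":[0,0,0.035],"jaw":0.055},{"spin":0,"translation":[0,0,0.035],"jaw":0.055},{"spin":0,"translation":[0,0,0],"jaw":0.055}]'

```text
time: 3.68
tool_pos: [450.4, -294.5, 49.5]
tcp_rot: [-179.6, 0.5, 0.1]
ft_force: [-1.0, 0.8, -1.9]
finger_gap: 55.1
grip_force: 0.0
```

```bash
python3 - <<'E'
from h import *
p=r.snapshot("scene");P=p["pixels"]
cv2.imwrite("pics/g1.png",cv2.resize(P[190:310,20:180],(800,600),interpolation=cv2.INTER_CUBIC)); print(r.sense()["tool_pos"],r.grasp_offset)
E
```

```text
[ 450.98028942 -295.7966063    52.41603841] 18.700000000000003
```

View pics/g1.png

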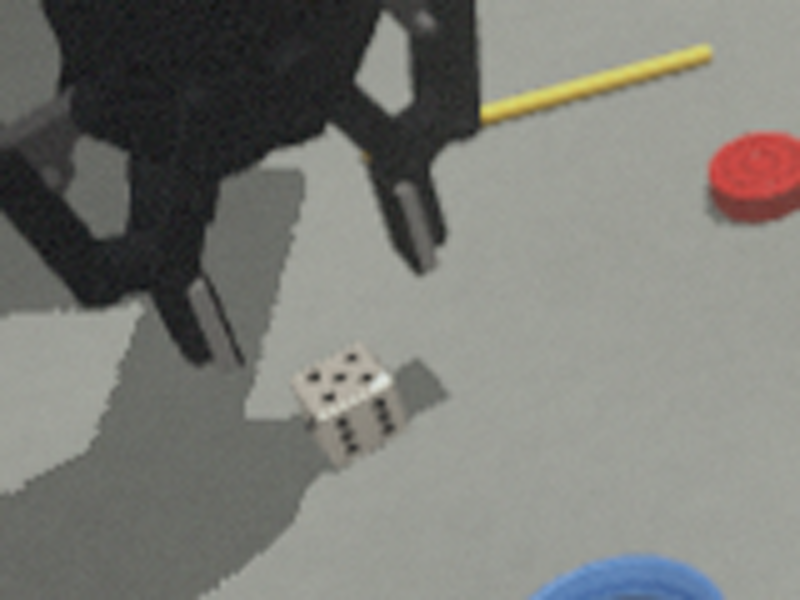

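Die is between and below the open fingers, tips at about (66,262) and (105.5,244) in the scene image.

```bash
python3 - <<'E'
from h import *
s=r.snapshot("scene"); print(r.sense()["tool_pos"],r.sense()["tcp_rot"])
T=np.linalg.inv(np.array(s["extrinsics"]))
f=lambda W:cv2.projectPoints(np.array(W,float),cv2.Rodrigues(T[:3,:3])[0],T[:3,3],np.array(s["K"]),np.array(s["dist_coeffs"]))[0][:,0]
for z in(50,55,60,65): print(z,f([(451,-297-28,z),(451,-297+28,z)]).round(1).tolist())
E
```

```text
[ 452.49369515 -297.59116408   55.24616092] [-1.79851350e+02  1.87072334e-01  4.60343381e-03]
50 [[65.0, 261.7], [100.3, 244.4]]
55 [[64.1, 259.5], [99.6, 242.2]]
60 [[63.1, 257.1], [98.9, 239.9]]
65 [[62.2, 254.8], [98.1, 237.6]]
```

>>> carry_out --commands '[{"spin":0,"translation":[0,0,0.02],"jaw":0.055},{"spin":0,"translation":[0,0,0.02],"jaw":0.055},{"spin":0,"translation":[0,0,0.01],"jaw":0.055},{"spin":0,"translation":[0,0,0],"jaw":0.055},{"spin":0,"translation":[0,0,0],"jaw":0.02},{"spin":0,"translation":[0,0,0],"jaw":0.02},{"spin":0,"translation":[0,0,0],"jaw":0.02},{"spin":0,"translation":[0,0,0],"jaw":0.02}]'

```text
time: 4.45
tool_pos: [455.0, -299.8, 8.4]
tcp_rot: [179.9, -0.1, -0.0]
ft_force: [-2.0, -1.1, 6.6]
finger_gap: 24.5
grip_force: 30.7
```

>>> carry_out --commands '[{"spin":0,"translation":[0,0,-0.034],"jaw":0.02},{"spin":0,"translation":[0,0,-0.034],"jaw":0.02},{"spin":0,"translation":[0,0,-0.034],"jaw":0.02},{"spin":0,"translation":[0.011,-0.0382,0],"jaw":0.02},{"spin":0,"translation":[0.011,-0.0382,0],"jaw":0.02},{"spin":0,"translation":[0.011,-0.0382,0],"jaw":0.02},{"spin":0,"translation":[0.011,-0.0382,0],"jaw":0.02},{"spin":0,"translation":[0.011,-0.0382,0],"jaw":0.02}]'

```text
time: 5.12
tool_pos: [509.3, -106.1, 109.4]
tcp_rot: [180.0, -0.1, -0.0]
ft_force: [1.0, -0.3, 0.2]
finger_gap: 24.3
grip_force: 29.8
```

>>> carry_out --commands '[{"spin":0,"translation":[0.011,-0.0382,0],"jaw":0.02},{"spin":0,"translation":[0.011,-0.0382,0],"jaw":0.02},{"spin":0,"translation":[0.011,-0.0382,0],"jaw":0.02},{"spin":0,"translation":[0.011,-0.0382,0],"jaw":0.02},{"spin":0,"translation":[0.011,-0.0382,0],"jaw":0.02},{"spin":0,"translation":[0.011,-0.0382,0],"jaw":0.02},{"spin":0,"translation":[0.011,-0.0382,0],"jaw":0.02},{"spin":0,"translation":[0.011,-0.0382,0],"jaw":0.02}]'

```text
time: 5.78
tool_pos: [597.3, 200.2, 109.2]
tcp_rot: [-180.0, -0.1, 0.0]
ft_force: [1.1, -0.6, 0.3]
finger_gap: 24.3
grip_force: 29.8
```

>>> carry_out --commands '[{"spin":0,"translation":[0.011,-0.0382,0],"jaw":0.02},{"spin":0,"translation":[0.011,-0.0382,0],"jaw":0.02},{"spin":0,"translation":[0,0,0.02],"jaw":0.02},{"spin":0,"translation":[0,0,0.02],"jaw":0.02},{"spin":0,"translation":[0,0,0.01],"jaw":0.02},{"spin":0,"translation":[0,0,0],"jaw":0.02},{"spin":0,"translation":[0,0,0],"jaw":0.02},{"spin":0,"translation":[0,0,0],"jaw":0.02}]'

```text
time: 6.45
tool_pos: [619.6, 274.1, 59.9]
tcp_rot: [-180.0, -0.1, -0.0]
ft_force: [-0.2, -0.1, 0.7]
finger_gap: 24.0
grip_force: 29.8
```

>>> carry_out --commands '[{"spin":0,"translation":[0,0,0.018],"jaw":0.02},{"spin":0,"translation":[0,0,0.018],"jaw":0.02},{"spin":0,"translation":[0,0,0.01],"jaw":0.02},{"spin":0,"translation":[0,0,0],"jaw":0.02},{"spin":0,"translation":[0,0,0],"jaw":0.02},{"spin":0,"translation":[0,0,0],"jaw":0.05},{"spin":0,"translation":[0,0,0],"jaw":0.05},{"spin":0,"translation":[0,0,0],"jaw":0.05}]'

```text
time: 7.12
tool_pos: [619.3, 274.5, 13.2]
tcp_rot: [-180.0, -0.1, -0.0]
ft_force: [0.2, 0.2, 0.4]
finger_gap: 50.1
grip_force: 0.0
```

>>> carry_out --commands '[{"spin":0,"translation":[0,0,-0.03],"jaw":0.05},{"spin":0,"translation":[0,0,-0.035],"jaw":0.05},{"spin":0,"translation":[0,0,-0.035],"jaw":0.05},{"spin":0,"translation":[-0.0395,0,0],"jaw":0.055},{"spin":0,"translation":[-0.0395,0.002,0],"jaw":0.055},{"spin":0,"translation":[-0.0395,0.002,0],"jaw":0.055},{"spin":0,"translation":[-0.0395,0,0],"jaw":0.055},{"spin":0,"translation":[0,0,0],"jaw":0.055}]'

```text
time: 7.78
tool_pos: [451.9, 269.1, 109.1]
tcp_rot: [179.8, 0.5, 0.1]
ft_force: [-1.4, 0.0, -1.9]
finger_gap: 55.2
grip_force: 0.0
```

```bash
python3 - <<'E'
from h import *
for i in range(6): r.snapshot("top")
p=r.snapshot("scene");P=p["pixels"]
cv2.imwrite("pics/g2.png",cv2.resize(P[80:230,250:450],(800,600),interpolation=cv2.INTER_CUBIC)); print(r.sense()["tool_pos"],r.sense()["time"])
for q in r.regions_of(p,"pawn")[:2]+r.regions_of(p,"die")[:2]: print(q["xy"],q["score"])
E
```

```text
[462.39738262 270.60741474 113.05942288] 8.1333
[315.7, 153.6] 0.51
[366.3, 180.1] 0.6
```

View pics/g2.png

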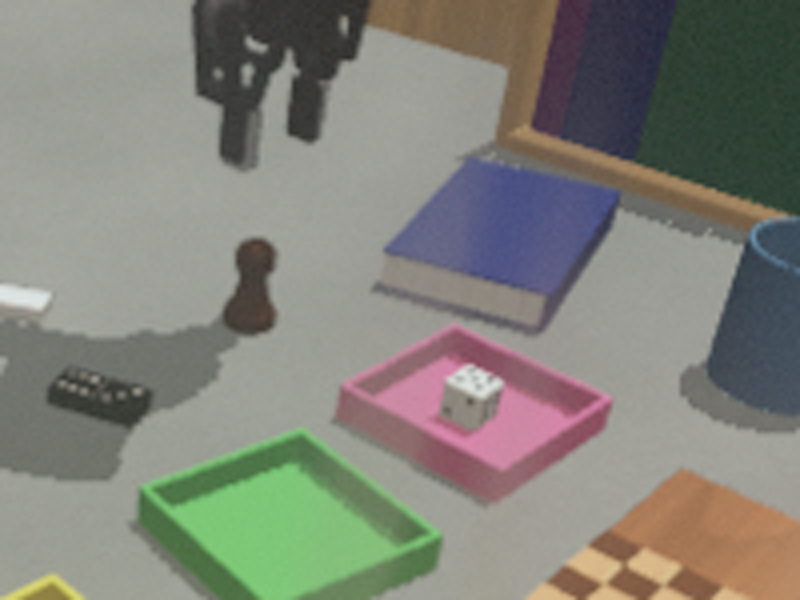

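The die lies flat in the pink tray (370,179), and the pawn stands upright under the open fingers (313,150).

>>> carry_out --commands '[{"spin":0,"translation":[0,0,0.03],"jaw":0.055},{"spin":0,"translation":[0,0,0.03],"jaw":0.055},{"spin":0,"translation":[0,0,0.02],"jaw":0.055},{"spin":0,"translation":[0,0,0.007],"jaw":0.055},{"spin":0,"translation":[0,0,0],"jaw":0.055},{"spin":0,"translation":[0,0,0],"jaw":0.055},{"spin":0,"translation":[0,0,0],"jaw":0.055},{"spin":0,"translation":[0,0,0],"jaw":0.055}]'

```text
time: 8.9
tool_pos: [462.4, 271.1, 27.3]
tcp_rot: [-179.9, -0.2, -0.0]
ft_force: [0.6, 0.5, -0.7]
finger_gap: 55.4
grip_force: 0.0
```

```bash
python3 - <<'E'
from h import *
p=r.snapshot("scene");P=p["pixels"];t=r.snapshot("top")["pixels"]
cv2.imwrite("pics/g3.png",np.hstack([cv2.resize(P[110:180,275:355],(480,420),interpolation=cv2.INTER_CUBIC),cv2.resize(t[190:240,136:174],(319,420),interpolation=cv2.INTER_CUBIC)])); print(r.sense()["tool_pos"],r.sense()["time"])
E
```

```text
[461.92375709 270.93142198  26.84260566] 9.0
```

View pics/g3.png

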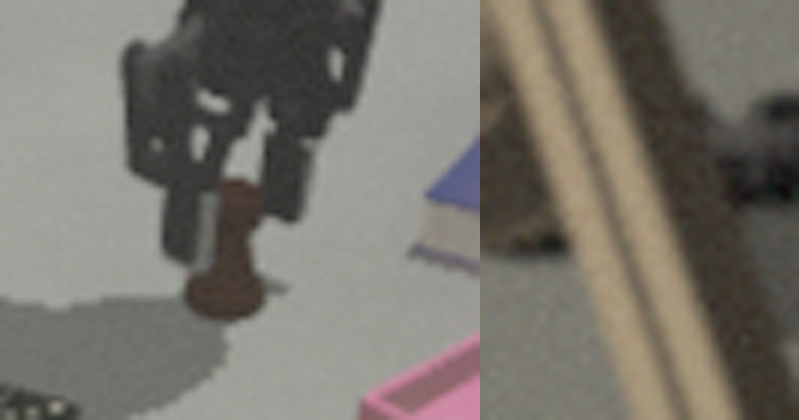

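The pawn's head is between the pads at the right height. Closing.

>>> carry_out --commands '[{"spin":0,"translation":[0,0,0],"jaw":0.02},{"spin":0,"translation":[0,0,0],"jaw":0.02},{"spin":0,"translation":[0,0,0],"jaw":0.02},{"spin":0,"translation":[0,0,0],"jaw":0.02},{"spin":0,"translation":[0,0,0],"jaw":0.02},{"spin":0,"translation":[0,0,0],"jaw":0.02},{"spin":0,"translation":[0,0,-0.015],"jaw":0.02},{"spin":0,"translation":[0,0,-0.03],"jaw":0.02}]'

```text
time: 9.67
tool_pos: [457.2, 268.6, 66.2]
tcp_rot: [179.8, 0.5, -0.0]
ft_force: [-0.8, -0.6, -0.7]
finger_gap: 23.5
grip_force: 29.5
```

>>> carry_out --commands '[{"spin":0,"translation":[0,0,-0.02],"jaw":0.02},{"spin":0,"translation":[0,0,-0.02],"jaw":0.02},{"spin":0,"translation":[0.0257,0.0272,0],"jaw":0.02},{"spin":0,"translation":[0.0257,0.0272,0],"jaw":0.02},{"spin":0,"translation":[0.0257,0.0272,0],"jaw":0.02},{"spin":0,"translation":[0.0257,0.0272,0],"jaw":0.02},{"spin":0,"translation":[0.0257,0.0272,0],"jaw":0.02},{"spin":0,"translation":[0.0257,0.0272,0],"jaw":0.02}]'

```text
time: 10.33
tool_pos: [615.5, 105.6, 109.7]
tcp_rot: [180.0, 0.1, 0.0]
ft_force: [0.2, 0.4, -0.8]
finger_gap: 23.8
grip_force: 29.6
```

>>> carry_out --commands '[{"spin":0,"translation":[0,0,0.02],"jaw":0.02},{"spin":0,"translation":[0,0,0.02],"jaw":0.02},{"spin":0,"translation":[0,0,0.01],"jaw":0.02},{"spin":0,"translation":[0,0,0.005],"jaw":0.02},{"spin":0,"translation":[0,0,0],"jaw":0.02},{"spin":0,"translation":[0,0,0],"jaw":0.02},{"spin":0,"translation":[0,0,0],"jaw":0.02},{"spin":0,"translation":[0,0,0],"jaw":0.02}]'

```text
time: 11.0
tool_pos: [615.9, 107.7, 56.9]
tcp_rot: [-180.0, -0.1, 0.0]
ft_force: [0.4, -0.5, -0.7]
finger_gap: 23.5
grip_force: 29.6
```

```bash
python3 - <<'E'
from h import *
p=r.snapshot("scene");P=p["pixels"]
cv2.imwrite("pics/g4.png",cv2.resize(P[130:250,260:420],(800,600),interpolation=cv2.INTER_CUBIC)); print(r.sense()["tool_pos"],r.sense()["time"])
E
```

```text
[615.8159031  107.59480925  56.73257606] 11.05
```

View pics/g4.png

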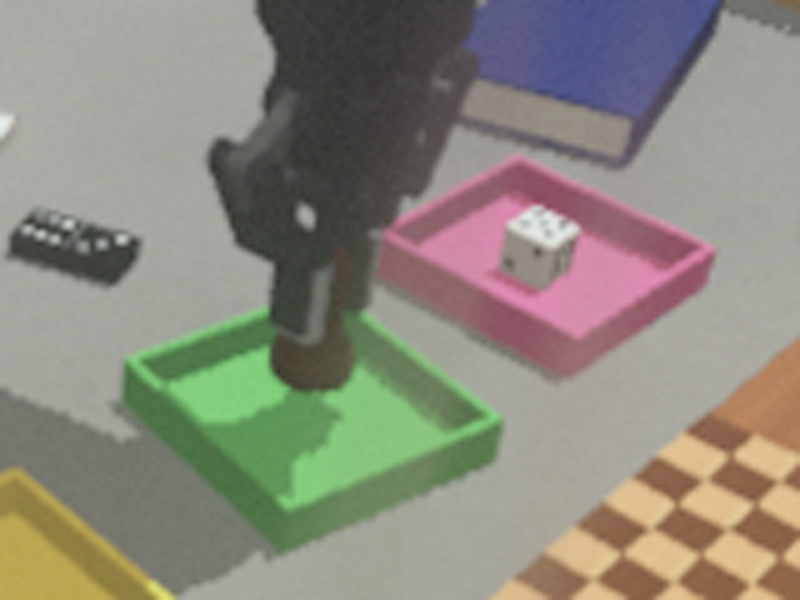

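The pawn hangs upright over the green tray, foot at about (322,206). Lowering.

>>> carry_out --commands '[{"spin":0,"translation":[0,0,0.01],"jaw":0.02},{"spin":0,"translation":[0,0,0.009],"jaw":0.02},{"spin":0,"translation":[0,0,0.005],"jaw":0.02},{"spin":0,"translation":[0,0,0.001],"jaw":0.02},{"spin":0,"translation":[0,0,0],"jaw":0.02},{"spin":0,"translation":[0,0,0],"jaw":0.02},{"spin":0,"translation":[0,0,0],"jaw":0.02},{"spin":0,"translation":[0,0,0],"jaw":0.02}]'

```text
time: 11.72
tool_pos: [614.6, 107.1, 29.7]
tcp_rot: [180.0, 0.0, -0.0]
ft_force: [1.1, -0.8, -1.4]
finger_gap: 23.7
grip_force: 29.7
```

>>> carry_out --commands '[{"spin":0,"translation":[0,0,0.001],"jaw":0.02},{"spin":0,"translation":[0,0,0],"jaw":0.02},{"spin":0,"translation":[0,0,0],"jaw":0.02},{"spin":0,"translation":[0,0,0],"jaw":0.02},{"spin":0,"translation":[0,0,0],"jaw":0.05},{"spin":0,"translation":[0,0,0],"jaw":0.05},{"spin":0,"translation":[0,0,0],"jaw":0.05},{"spin":0,"translation":[0,0,0],"jaw":0.05}]'

```text
time: 12.38
tool_pos: [614.8, 107.1, 29.1]
tcp_rot: [180.0, 0.0, -0.0]
ft_force: [0.1, -0.4, -0.8]
finger_gap: 50.2
grip_force: 0.0
```

>>> carry_out --commands '[{"spin":0,"translation":[0,0,-0.02],"jaw":0.05},{"spin":0,"translation":[0,0,-0.035],"jaw":0.05},{"spin":0,"translation":[0,0,-0.035],"jaw":0.055},{"spin":-0.11,"translation":[0,0,0],"jaw":0.055},{"spin":-0.11,"translation":[0,0,0],"jaw":0.055},{"spin":-0.11,"translation":[0,0,0],"jaw":0.055},{"spin":0,"translation":[0,0,0],"jaw":0.055},{"spin":0,"translation":[0,0,0],"jaw":0.055}]'

```text
time: 13.05
tool_pos: [614.8, 107.2, 119.1]
tcp_rot: [-180.0, 0.0, 18.7]
ft_force: [0.3, -0.4, -0.1]
finger_gap: 55.1
grip_force: 0.0
```

>>> carry_out --commands '[{"spin":0,"translation":[-0.0345,-0.0182,0],"jaw":0.055},{"spin":0,"translation":[-0.0345,-0.0182,0],"jaw":0.055},{"spin":0,"translation":[-0.0345,-0.0182,0],"jaw":0.055},{"spin":0,"translation":[-0.0345,-0.0182,0],"jaw":0.055},{"spin":0,"translation":[0,0,0.03],"jaw":0.055},{"spin":0,"translation":[0,0,0.03],"jaw":0.055},{"spin":0,"translation":[0,0,0.02],"jaw":0.055},{"spin":0,"translation":[0,0,0],"jaw":0.055}]'

```text
time: 13.72
tool_pos: [456.9, 130.8, 35.0]
tcp_rot: [-179.9, 0.4, 18.7]
ft_force: [-0.8, 0.8, -0.6]
finger_gap: 55.0
grip_force: 0.0
```

```bash
python3 - <<'E'
from h import *
for i in range(6): r.snapshot("top")
p=r.snapshot("scene");P=p["pixels"]
cv2.imwrite("pics/g5.png",cv2.resize(P[120:240,220:380],(800,600),interpolation=cv2.INTER_CUBIC)); print(r.sense()["tool_pos"],r.sense()["tcp_rot"],r.sense()["time"])
E
```

```text
[462.27259455 131.52791356  40.85020922] [ 1.79977709e+02 -1.45325136e-01  1.88664168e+01] 14.0667
```

View pics/g5.png

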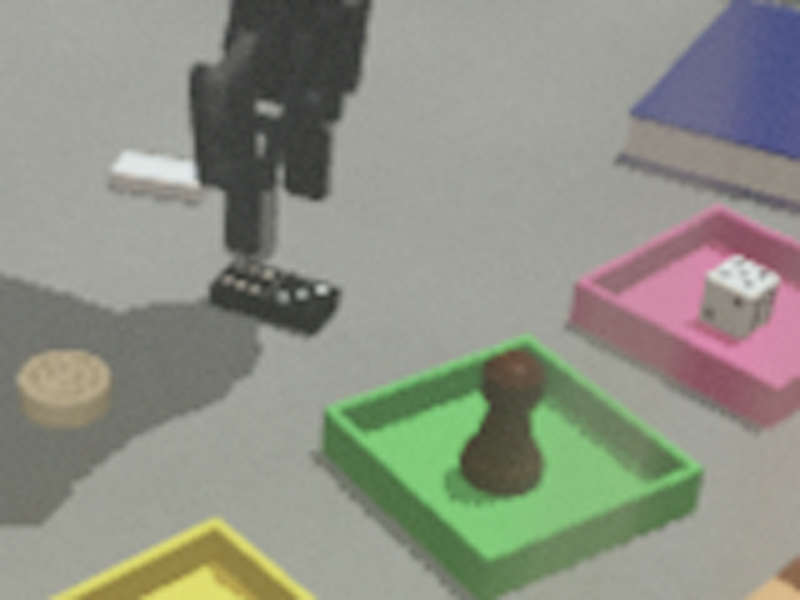

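The pawn stands upright in the green tray (322,204), and the domino is under the fingers. Lowering and closing on it.

>>> carry_out --commands '[{"spin":0,"translation":[0,0,0.018],"jaw":0.055},{"spin":0,"translation":[0,0,0.013],"jaw":0.055},{"spin":0,"translation":[0,0,0.006],"jaw":0.055},{"spin":0,"translation":[0,0,0],"jaw":0.055},{"spin":0,"translation":[0,0,0],"jaw":0.02},{"spin":0,"translation":[0,0,0],"jaw":0.02},{"spin":0,"translation":[0,0,0],"jaw":0.02},{"spin":0,"translation":[0,0,0],"jaw":0.02}]'

```text
time: 14.73
tool_pos: [461.9, 131.5, 3.5]
tcp_rot: [180.0, -0.1, 18.9]
ft_force: [0.4, 0.0, 5.2]
finger_gap: 27.0
grip_force: 30.3
```

>>> carry_out --commands '[{"spin":0,"translation":[0,0,0],"jaw":0.02},{"spin":0,"translation":[0,0,-0.02],"jaw":0.02},{"spin":0,"translation":[0,0,-0.035],"jaw":0.02},{"spin":0,"translation":[0,0,-0.035],"jaw":0.02},{"spin":0,"translation":[0,0,0],"jaw":0.02},{"spin":0,"translation":[0,0,0],"jaw":0.02},{"spin":0,"translation":[0,0,0],"jaw":0.02},{"spin":0,"translation":[0,0,0],"jaw":0.02}]'

```text
time: 15.4
tool_pos: [459.7, 131.1, 90.8]
tcp_rot: [-180.0, 0.1, 18.9]
ft_force: [-0.1, -0.2, -0.6]
finger_gap: 27.0
grip_force: 29.8
```

>>> carry_out --commands '[{"spin":0,"translation":[0.0119,0.0347,0],"jaw":0.02},{"spin":0,"translation":[0.0119,0.0347,0],"jaw":0.02},{"spin":0,"translation":[0.0119,0.0347,0],"jaw":0.02},{"spin":0,"translation":[0.0119,0.0347,0],"jaw":0.02},{"spin":0,"translation":[0.0119,0.0347,0],"jaw":0.02},{"spin":0,"translation":[0.0119,0.0347,0],"jaw":0.02},{"spin":0,"translation":[0.0119,0.0347,0],"jaw":0.02},{"spin":0,"translation":[0,0,0],"jaw":0.02}]'

```text
time: 16.07
tool_pos: [619.8, -76.8, 89.7]
tcp_rot: [180.0, 0.1, 18.7]
ft_force: [0.2, -0.1, -0.3]
finger_gap: 27.1
grip_force: 29.9
```

>>> carry_out --commands '[{"spin":0,"translation":[0,0,0.03],"jaw":0.02},{"spin":0,"translation":[0,0,0.02],"jaw":0.02},{"spin":0,"translation":[0,0,0],"jaw":0.02},{"spin":0,"translation":[0,0,0],"jaw":0.02},{"spin":0,"translation":[0,0,0],"jaw":0.02},{"spin":0,"translation":[0,0,0],"jaw":0.02},{"spin":0,"translation":[0,0,0],"jaw":0.02},{"spin":0,"translation":[0,0,0],"jaw":0.02}]'

```text
time: 16.73
tool_pos: [619.4, -71.5, 43.9]
tcp_rot: [179.9, -0.1, 18.9]
ft_force: [-1.2, 0.2, -0.2]
finger_gap: 27.2
grip_force: 29.9
```

```bash
python3 - <<'E'
from h import *
p=r.snapshot("scene");P=p["pixels"]
cv2.imwrite("pics/g6.png",cv2.resize(P[180:300,190:350],(800,600),interpolation=cv2.INTER_CUBIC)); print(r.sense()["tool_pos"],r.sense()["tcp_rot"],r.sense()["time"])
E
```

```text
[619.15300582 -71.48863596  43.60018492] [ 1.79943008e+02 -9.82774892e-02  1.89192692e+01] 16.7833
```

View pics/g6.png

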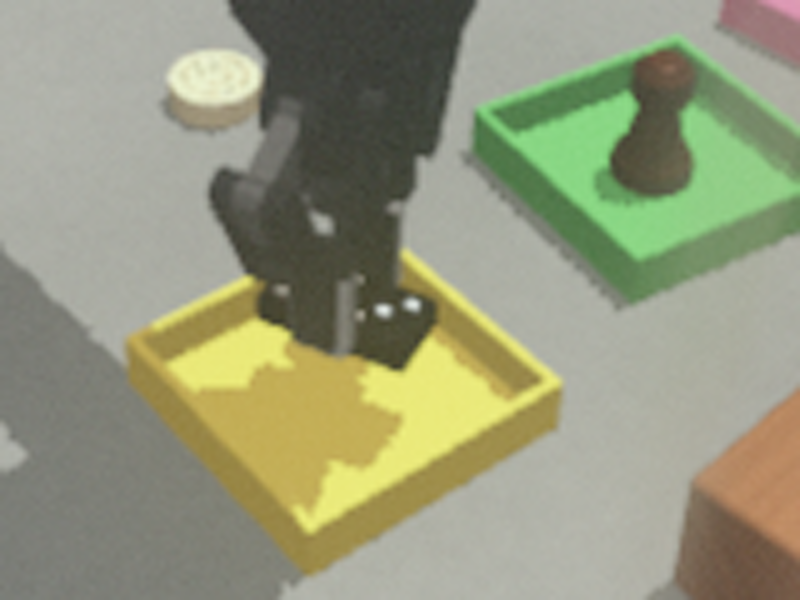

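The domino is held level above the yellow tray (about 260,248). Lowering it.

>>> carry_out --commands '[{"spin":0,"translation":[0,0,0.015],"jaw":0.02},{"spin":0,"translation":[0,0,0.012],"jaw":0.02},{"spin":0,"translation":[0,0,0.008],"jaw":0.02},{"spin":0,"translation":[0,0,0],"jaw":0.02},{"spin":0,"translation":[0,0,0],"jaw":0.02},{"spin":0,"translation":[0,0,0],"jaw":0.048},{"spin":0,"translation":[0,0,0],"jaw":0.048},{"spin":0,"translation":[0,0,0],"jaw":0.048}]'

```text
time: 17.45
tool_pos: [618.3, -71.5, 7.3]
tcp_rot: [-180.0, 0.0, 18.9]
ft_force: [-0.7, 0.5, 0.2]
finger_gap: 48.1
grip_force: 0.0
```

>>> carry_out --commands '[{"spin":0,"translation":[0,0,-0.025],"jaw":0.048},{"spin":0,"translation":[0,0,-0.035],"jaw":0.048},{"spin":0,"translation":[0,0,-0.035],"jaw":0.065},{"spin":0.11,"translation":[0,0,0],"jaw":0.065},{"spin":0.11,"translation":[0,0,0],"jaw":0.065},{"spin":0.11,"translation":[0,0,0],"jaw":0.065},{"spin":0,"translation":[0,0,0],"jaw":0.065},{"spin":0,"translation":[0,0,0],"jaw":0.065}]'

```text
time: 18.12
tool_pos: [618.2, -71.4, 102.2]
tcp_rot: [-180.0, 0.0, 0.2]
ft_force: [-0.0, -0.4, -0.2]
finger_gap: 64.9
grip_force: 0.0
```

>>> carry_out --commands '[{"spin":0,"translation":[-0.0334,-0.0167,0],"jaw":0.065},{"spin":0,"translation":[-0.0334,-0.0167,0],"jaw":0.065},{"spin":0,"translation":[-0.0334,-0.0167,0],"jaw":0.065},{"spin":0,"translation":[-0.0334,-0.0167,0],"jaw":0.065},{"spin":0,"translation":[-0.0334,-0.0167,0],"jaw":0.065},{"spin":0,"translation":[0,0,0.03],"jaw":0.065},{"spin":0,"translation":[0,0,0.03],"jaw":0.065},{"spin":0,"translation":[0,0,0],"jaw":0.065}]'

```text
time: 18.78
tool_pos: [447.1, 12.7, 37.9]
tcp_rot: [-180.0, 0.4, 0.3]
ft_force: [-1.8, -0.0, -0.6]
finger_gap: 65.1
grip_force: 0.0
```

```bash
python3 - <<'E'
from h import *
for i in range(6): r.snapshot("top")
p=r.snapshot("scene");P=p["pixels"]
cv2.imwrite("pics/g7.png",cv2.resize(P[150:285,170:350],(800,600),interpolation=cv2.INTER_CUBIC)); print(r.sense()["tool_pos"],r.sense()["tcp_rot"],r.sense()["time"])
E
```

```text
[452.81132988  11.7775311   43.70934785] [ 1.79990191e+02 -1.22724654e-01  1.75659263e-02] 19.1333
```

View pics/g7.png

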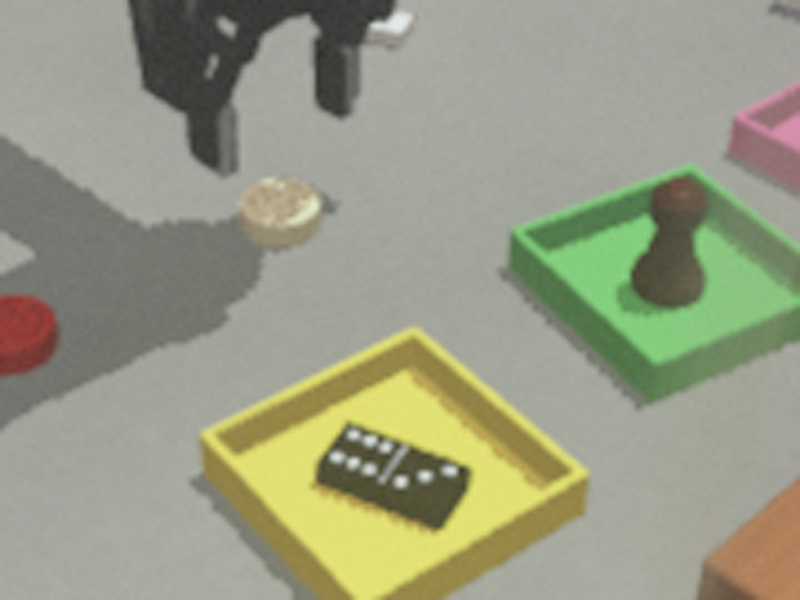

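The domino lies flat in the yellow tray (259,257), and the cream disc is centred below the fingers (233,197). Grasping it at half height.

>>> carry_out --commands '[{"spin":0,"translation":[0,0,0.018],"jaw":0.065},{"spin":0,"translation":[0,0,0.013],"jaw":0.065},{"spin":0,"translation":[0,0,0.006],"jaw":0.065},{"spin":0,"translation":[0,0,0],"jaw":0.065},{"spin":0,"translation":[0,0,0],"jaw":0.065},{"spin":0,"translation":[0,0,0],"jaw":0.035},{"spin":0,"translation":[0,0,0],"jaw":0.035},{"spin":0,"translation":[0,0,0],"jaw":0.035}]'

```text
time: 19.8
tool_pos: [452.3, 11.9, 6.6]
tcp_rot: [180.0, -0.1, 0.0]
ft_force: [-1.1, 0.4, 4.4]
finger_gap: 38.2
grip_force: 29.5
```

>>> carry_out --commands '[{"spin":0,"translation":[0,0,0],"jaw":0.035},{"spin":0,"translation":[0,0,0],"jaw":0.035},{"spin":0,"translation":[0,0,-0.02],"jaw":0.035},{"spin":0,"translation":[0,0,-0.035],"jaw":0.035},{"spin":0,"translation":[0,0,-0.04],"jaw":0.035},{"spin":0,"translation":[0,0,0],"jaw":0.035},{"spin":0,"translation":[0,0,0],"jaw":0.035},{"spin":0,"translation":[0,0,0],"jaw":0.035}]'

```text
time: 20.47
tool_pos: [451.7, 12.0, 100.8]
tcp_rot: [180.0, -0.1, 0.0]
ft_force: [0.1, 0.7, -1.9]
finger_gap: 38.3
grip_force: 30.2
```

>>> carry_out --commands '[{"spin":0,"translation":[0.0185,0.0336,0],"jaw":0.035},{"spin":0,"translation":[0.0185,0.0336,0],"jaw":0.035},{"spin":0,"translation":[0.0185,0.0336,0],"jaw":0.035},{"spin":0,"translation":[0.0185,0.0336,0],"jaw":0.035},{"spin":0,"translation":[0.0185,0.0336,0],"jaw":0.035},{"spin":0,"translation":[0.0185,0.0336,0],"jaw":0.035},{"spin":0,"translation":[0.0185,0.0336,0],"jaw":0.035},{"spin":0,"translation":[0.0185,0.0336,0],"jaw":0.035}]'

```text
time: 21.13
tool_pos: [598.6, -257.9, 97.6]
tcp_rot: [-179.9, 0.2, -0.0]
ft_force: [0.4, 0.5, -0.4]
finger_gap: 37.8
grip_force: 30.3
```

>>> carry_out --commands '[{"spin":0,"translation":[0.0185,0.0336,0],"jaw":0.035},{"spin":0,"translation":[0,0,0.02],"jaw":0.035},{"spin":0,"translation":[0,0,0.02],"jaw":0.035},{"spin":0,"translation":[0,0,0],"jaw":0.035},{"spin":0,"translation":[0,0,0],"jaw":0.035},{"spin":0,"translation":[0,0,0],"jaw":0.035},{"spin":0,"translation":[0,0,0],"jaw":0.035},{"spin":0,"translation":[0,0,0],"jaw":0.035}]'

```text
time: 21.8
tool_pos: [618.7, -290.4, 62.1]
tcp_rot: [179.9, -0.1, 0.0]
ft_force: [0.4, -0.3, -0.2]
finger_gap: 37.9
grip_force: 30.3
```

```bash
python3 - <<'E'
from h import *
p=r.snapshot("scene");P=p["pixels"]; t=r.snapshot("top")["pixels"]
cv2.imwrite("pics/g8.png",np.hstack([cv2.resize(P[250:370,85:205],(500,500),interpolation=cv2.INTER_CUBIC),cv2.resize(t[120:180,355:391],(300,500),interpolation=cv2.INTER_CUBIC)])); print(r.sense()["tool_pos"],r.sense()["tcp_rot"],r.sense()["time"])
E
```

```text
[ 618.62750473 -290.43138418   61.85191693] [ 1.79937695e+02 -1.10695685e-01  2.74691642e-02] 21.9
```

View pics/g8.png

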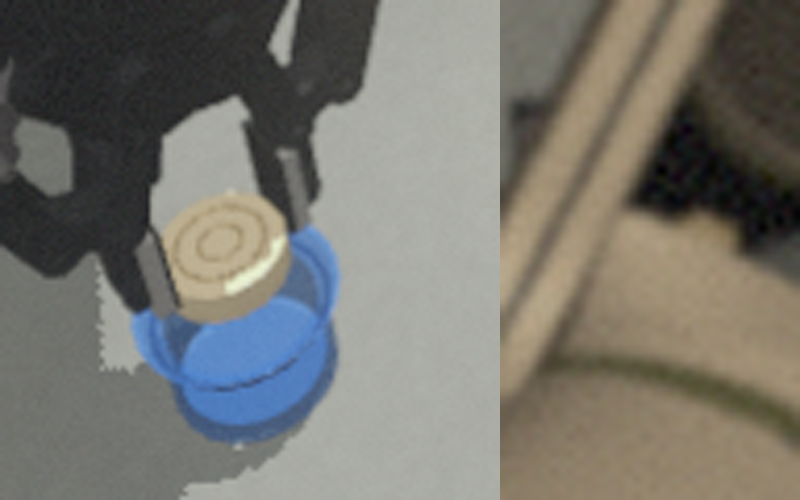

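The cream disc hangs between the fingers over the tube, at about (138,312) in scene. It may be slightly tilted, so I'll check its mask against level and tilted models.

```bash
cat > tilt.py <<'E'
from h import *
from scipy.optimize import minimize
def fit(name,x0):
    s=r.snapshot("scene"); T=np.linalg.inv(np.array(s["extrinsics"]))
    l=r.regions_of(s,name)
    for q in l[:3]: print(name,q["xy"],q["score"],q["pixels"].sum())
    m=q0=l[0]["pixels"].astype(np.float32)
    t=np.radians(np.arange(0,360,6)); K=8
    B=np.vstack([np.c_[20*np.cos(t),20*np.sin(t),0*t+h] for h in(-7,7)])
    def mask(v):
        R=cv2.Rodrigues(np.radians(np.array([v[3],v[4],0.])))[0]; W=B@R.T+v[:3]
        u=cv2.projectPoints(W,cv2.Rodrigues(T[:3,:3])[0],T[:3,3],np.array(s["K"]),np.array(s["dist_coeffs"]))[0][:,0]
        I=np.zeros((384*K,512*K),np.uint8); cv2.fillConvexPoly(I,cv2.convexHull((((u+.5)*K)).astype(np.int32)),1)
        return cv2.resize(I.astype(np.float32),(512,384),interpolation=cv2.INTER_AREA)
    f=lambda v:np.abs(mask(v)-m).sum()
    for a in(-20,-10,0,10,20):
        for b in (0,) :
            o=minimize(lambda v:f([v[0],v[1],x0[2],b,a]),x0[:2],method="Nelder-Mead",options=dict(xatol=.2,fatol=.2,maxiter=60))
            print("ty",a,np.round(o.x,1),round(o.fun,1))
    o=minimize(lambda v:f([v[0],v[1],x0[2],v[2],v[3]]),[*x0[:2],0,0],method="Nelder-Mead",options=dict(initial_simplex=np.array([[x0[0],x0[1],0,0],[x0[0]+4,x0[1],0,0],[x0[0],x0[1]+4,0,0],[x0[0],x0[1],10,0],[x0[0],x0[1],0,10]])))
    print("free",np.round(o.x,1),round(o.fun,1))
E
python3 - <<'E'
from tilt import *
fit("disc_cream",[619,-290.5,62])
E
```

```text
disc_cream [139.1, 309.3] 0.64 786
ty -20 [ 619.1 -290.4] 173.3
ty -10 [ 619.6 -290.7] 109.3
ty 0 [ 619.3 -290.6] 84.5
ty 10 [ 619.  -290.3] 105.1
ty 20 [ 618.9 -290.3] 111.5
free [ 619.2 -290.8   -4.1   -1.7] 79.3
```

Level and centred (the fit gives about 619.2, -290.7). Lowering into the funnel mouth and letting go.

>>> carry_out --commands '[{"spin":0,"translation":[0,0,0.009],"jaw":0.035},{"spin":0,"translation":[0,0,0.006],"jaw":0.035},{"spin":0,"translation":[0,0,0.0035],"jaw":0.035},{"spin":0,"translation":[0,0,0],"jaw":0.035},{"spin":0,"translation":[0,0,0],"jaw":0.035},{"spin":0,"translation":[0,0,0],"jaw":0.035},{"spin":0,"translation":[0,0,0],"jaw":0.035},{"spin":0,"translation":[0,0,0],"jaw":0.035}]'

```text
time: 22.67
tool_pos: [618.1, -290.5, 42.2]
tcp_rot: [180.0, -0.0, -0.0]
ft_force: [-0.4, 0.1, 0.1]
finger_gap: 37.9
grip_force: 30.3
```

>>> carry_out --commands '[{"spin":0,"translation":[0,0,0],"jaw":0.065},{"spin":0,"translation":[0,0,0],"jaw":0.065},{"spin":0,"translation":[0,0,0],"jaw":0.065},{"spin":0,"translation":[0,0,0],"jaw":0.065},{"spin":0,"translation":[0,0,-0.02],"jaw":0.065},{"spin":0,"translation":[0,0,-0.035],"jaw":0.065},{"spin":0,"translation":[0,0,0],"jaw":0.065},{"spin":0,"translation":[0,0,0],"jaw":0.065}]'

```text
time: 23.33
tool_pos: [620.1, -291.6, 100.7]
tcp_rot: [179.8, -0.3, 0.0]
ft_force: [0.4, 0.5, 0.0]
finger_gap: 64.9
grip_force: 0.0
```

```bash
python3 - <<'E'
from h import *
p=r.snapshot("scene");P=p["pixels"]
cv2.imwrite("pics/g9.png",cv2.resize(P[260:380,85:205],(500,500),interpolation=cv2.INTER_CUBIC)); print(r.sense()["tool_pos"],r.sense()["tcp_rot"],r.sense()["time"])
E
```

```text
[ 618.83751166 -290.89563829   98.4673276 ] [ 1.79915658e+02 -1.51990311e-01  1.04925999e-04] 23.3833
```

View pics/g9.png

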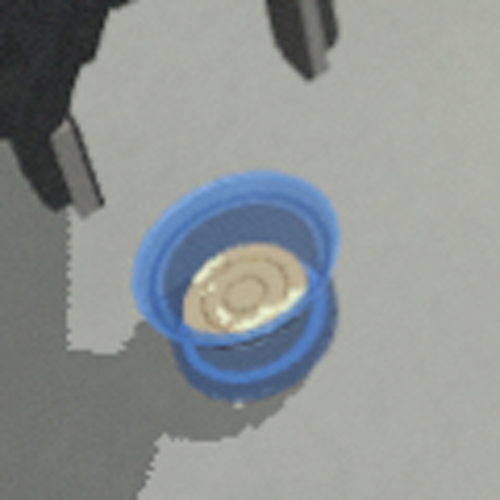

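The cream disc is inside the tube at about (144,329) in scene, and it may not be lying fully down. Comparing with the predicted place.

```bash
python3 - <<'E'
from tilt import *
s=r.snapshot("scene");T=np.linalg.inv(np.array(s["extrinsics"]))
f=lambda W:cv2.projectPoints(np.array(W,float),cv2.Rodrigues(T[:3,:3])[0],T[:3,3],np.array(s["K"]),np.array(s["dist_coeffs"]))[0][:,0]
for z in(20,25,30,35): print(z,f([(618.5,-290.5,z),(598.5,-290.5,z),(638.5,-290.5,z),(618.5,-270.5,z),(618.5,-310.5,z)]).round(1).tolist())
fit("disc_cream",[618.5,-290.5,13])
fit("disc_cream",[618.5,-290.5,30])
E
```

```text
20 [[143.5, 329.8], [136.3, 320.6], [151.1, 339.5], [156.4, 321.1], [130.1, 339.0]]
25 [[142.9, 327.6], [135.7, 318.4], [150.5, 337.3], [155.8, 318.9], [129.4, 336.8]]
30 [[142.3, 325.4], [135.0, 316.2], [149.9, 335.1], [155.3, 316.7], [128.6, 334.6]]
35 [[141.7, 323.2], [134.4, 314.0], [149.3, 332.8], [154.8, 314.5], [127.9, 332.3]]
disc_cream [142.8, 326.6] 0.83 461
ty -20 [ 607.9 -287.8] 199.4
ty -10 [ 606.5 -287.5] 258.0
ty 0 [ 606.7 -287.3] 298.7
ty 10 [ 607.3 -287.1] 319.2
ty 20 [ 608.3 -287.2] 319.0
free [ 611.  -288.6  -15.8  -33. ] 73.7
disc_cream [144.5, 324.5] 0.7 421
ty -20 [ 618.7 -290.5] 285.9
ty -10 [ 617.4 -290.2] 348.0
ty 0 [ 617.3 -290.1] 390.0
ty 10 [ 617.8 -290.1] 411.5
ty 20 [ 618.7 -290.3] 413.4
free [ 623.9 -292.3  -12.9  -40.4] 94.3
```

The ring centre at (143.8,329.6) matches a disc lying on the tube floor, predicted at (143.5,329.8). The front wall hides its lower half. On to the red one.

>>> carry_out --commands '[{"spin":0,"translation":[-0.0297,-0.0265,0],"jaw":0.065},{"spin":0,"translation":[-0.0297,-0.0265,0],"jaw":0.065},{"spin":0,"translation":[-0.0297,-0.0265,0],"jaw":0.065},{"spin":0,"translation":[-0.0297,-0.0265,0],"jaw":0.065},{"spin":0,"translation":[-0.0297,-0.0265,0],"jaw":0.065},{"spin":0,"translation":[-0.0297,-0.0265,0],"jaw":0.065},{"spin":0,"translation":[0,0,0.03],"jaw":0.065},{"spin":0,"translation":[0,0,0.02],"jaw":0.065}]'

```text
time: 24.3
tool_pos: [439.4, -130.4, 47.7]
tcp_rot: [179.9, -0.3, 0.1]
ft_force: [-0.1, 0.7, -1.0]
finger_gap: 65.4
grip_force: 0.0
```

>>> carry_out --commands '[{"spin":0,"translation":[0,0,0],"jaw":0.065},{"spin":0,"translation":[0,0,0],"jaw":0.065},{"spin":0,"translation":[0,0,0],"jaw":0.065},{"spin":0,"translation":[0,0,0],"jaw":0.065},{"spin":0,"translation":[0,0,0],"jaw":0.065},{"spin":0,"translation":[0,0,0],"jaw":0.065},{"spin":0,"translation":[0,0,0],"jaw":0.065},{"spin":0,"translation":[0,0,0],"jaw":0.065}]'

```text
time: 24.97
tool_pos: [439.9, -131.5, 47.0]
tcp_rot: [180.0, -0.0, -0.0]
ft_force: [-0.1, -0.1, -0.6]
finger_gap: 65.0
grip_force: 0.0
```

```bash
python3 - <<'E'
from tilt import *
fit("disc_red",[440.5,-131.7,7]); print(r.sense()["tool_pos"],r.sense()["time"])
E
```

```text
disc_red [173.6, 224.5] 0.87 323
ty -20 [ 442.3 -132.5] 64.8
ty -10 [ 441.4 -132. ] 30.4
ty 0 [ 441.3 -132.2] 23.1
ty 10 [ 440.5 -131.7] 41.4
ty 20 [ 441.7 -132.4] 54.9
free [ 441.3 -132.1   -4.5   -1.3] 16.6
[ 439.72434119 -131.39745165   46.86825857] 25.0667
```

>>> carry_out --commands '[{"spin":0,"translation":[0.001,0,0.02],"jaw":0.065},{"spin":0,"translation":[0,0,0.014],"jaw":0.065},{"spin":0,"translation":[0,0,0.006],"jaw":0.065},{"spin":0,"translation":[0,0,0],"jaw":0.065},{"spin":0,"translation":[0,0,0],"jaw":0.065},{"spin":0,"translation":[0,0,0],"jaw":0.035},{"spin":0,"translation":[0,0,0],"jaw":0.035},{"spin":0,"translation":[0,0,0],"jaw":0.035}]'

```text
time: 25.73
tool_pos: [441.6, -131.7, 8.1]
tcp_rot: [180.0, -0.1, -0.0]
ft_force: [-1.3, 1.0, 5.2]
finger_gap: 37.9
grip_force: 29.5
```

>>> carry_out --commands '[{"spin":0,"translation":[0,0,0],"jaw":0.035},{"spin":0,"translation":[0,0,0],"jaw":0.035},{"spin":0,"translation":[0,0,-0.02],"jaw":0.035},{"spin":0,"translation":[0,0,-0.035],"jaw":0.035},{"spin":0,"translation":[0,0,-0.04],"jaw":0.035},{"spin":0,"translation":[0,0,0],"jaw":0.035},{"spin":0,"translation":[0,0,0],"jaw":0.035},{"spin":0,"translation":[0,0,0],"jaw":0.035}]'

```text
time: 26.4
tool_pos: [441.0, -131.5, 102.3]
tcp_rot: [180.0, -0.1, 0.0]
ft_force: [-0.1, 0.1, -0.8]
finger_gap: 37.5
grip_force: 30.2
```

>>> carry_out --commands '[{"spin":0,"translation":[0.0296,0.0265,0],"jaw":0.035},{"spin":0,"translation":[0.0296,0.0265,0],"jaw":0.035},{"spin":0,"translation":[0.0296,0.0265,0],"jaw":0.035},{"spin":0,"translation":[0.0296,0.0265,0],"jaw":0.035},{"spin":0,"translation":[0.0296,0.0265,0],"jaw":0.035},{"spin":0,"translation":[0.0296,0.0265,0],"jaw":0.035},{"spin":0,"translation":[0,0,0.02],"jaw":0.035},{"spin":0,"translation":[0,0,0.02],"jaw":0.035}]'

```text
time: 27.07
tool_pos: [619.7, -292.3, 60.0]
tcp_rot: [180.0, -0.0, -0.1]
ft_force: [-0.8, 0.3, -0.5]
finger_gap: 37.6
grip_force: 30.2
```

>>> carry_out --commands '[{"spin":0,"translation":[0,0,0],"jaw":0.035},{"spin":0,"translation":[0,0,0],"jaw":0.035},{"spin":0,"translation":[0,0,0],"jaw":0.035},{"spin":0,"translation":[0,0,0],"jaw":0.035},{"spin":0,"translation":[0,0,0],"jaw":0.035},{"spin":0,"translation":[0,0,0],"jaw":0.035},{"spin":0,"translation":[0,0,0],"jaw":0.035},{"spin":0,"translation":[0,0,0],"jaw":0.035}]'

```text
time: 27.73
tool_pos: [618.5, -290.5, 62.6]
tcp_rot: [180.0, -0.1, 0.0]
ft_force: [-0.5, -1.0, -0.4]
finger_gap: 38.0
grip_force: 30.2
```

```bash
python3 - <<'E'
from tilt import *
fit("disc_red",[619,-290.5,62]); print(r.sense()["tool_pos"],r.sense()["time"])
E
```

```text
disc_red [139.2, 311.3] 0.93 748
ty -20 [ 619.9 -291.4] 128.1
ty -10 [ 619.4 -291.4] 85.2
ty 0 [ 619.2 -290.9] 119.1
ty 10 [ 619.3 -290.8] 145.6
ty 20 [ 619.7 -290.6] 151.1
free [ 619.2 -291.4    1.2  -10.9] 84.9
[ 618.36633574 -290.38053188   62.17315947] 27.8333
```

>>> carry_out --commands '[{"spin":0,"translation":[0,0,0.009],"jaw":0.035},{"spin":0,"translation":[0,0,0.006],"jaw":0.035},{"spin":0,"translation":[0,0,0.004],"jaw":0.035},{"spin":0,"translation":[0,0,0],"jaw":0.035},{"spin":0,"translation":[0,0,0],"jaw":0.035},{"spin":0,"translation":[0,0,0],"jaw":0.035},{"spin":0,"translation":[0,0,0],"jaw":0.035},{"spin":0,"translation":[0,0,0],"jaw":0.035}]'

```text
time: 28.5
tool_pos: [618.6, -290.5, 43.3]
tcp_rot: [180.0, -0.0, -0.0]
ft_force: [0.7, 0.8, -0.7]
finger_gap: 37.9
grip_force: 30.2
```

>>> carry_out --commands '[{"spin":0,"translation":[0,0,0],"jaw":0.065},{"spin":0,"translation":[0,0,0],"jaw":0.065},{"spin":0,"translation":[0,0,0],"jaw":0.065},{"spin":0,"translation":[0,0,0],"jaw":0.065},{"spin":0,"translation":[0,0,-0.02],"jaw":0.065},{"spin":0,"translation":[0,0,-0.035],"jaw":0.065},{"spin":0,"translation":[0,0,-0.04],"jaw":0.065},{"spin":0,"translation":[0,0,-0.04],"jaw":0.065}]'

```text
time: 29.17
tool_pos: [617.4, -289.9, 178.3]
tcp_rot: [-179.9, 0.1, -0.0]
ft_force: [1.0, -0.6, 0.6]
finger_gap: 65.1
grip_force: 0.0
```

>>> carry_out --commands '[{"spin":0,"translation":[-0.035,-0.02,0],"jaw":0.065},{"spin":0,"translation":[-0.035,-0.02,0],"jaw":0.065},{"spin":0,"translation":[-0.035,-0.02,0],"jaw":0.065},{"spin":0,"translation":[-0.035,-0.02,0],"jaw":0.065},{"spin":0,"translation":[-0.035,-0.02,0],"jaw":0.065},{"spin":0,"translation":[0,0,0],"jaw":0.065},{"spin":0,"translation":[0,0,0],"jaw":0.065},{"spin":0,"translation":[0,0,0],"jaw":0.065}]'

```text
time: 29.83
tool_pos: [443.8, -190.6, 178.7]
tcp_rot: [179.9, -0.1, 0.0]
ft_force: [-0.8, 0.0, -0.1]
finger_gap: 64.8
grip_force: 0.0
```

```bash
python3 - <<'E'
from h import *
p=r.snapshot("scene");P=p["pixels"];t=r.snapshot("top")["pixels"]
cv2.imwrite("pics/ga.png",np.vstack([np.hstack([cv2.resize(P[270:370,90:190],(400,400),interpolation=cv2.INTER_CUBIC),cv2.resize(t[130:175,350:395],(400,400),interpolation=cv2.INTER_CUBIC)]),cv2.resize(P[130:290,200:440],(300,200)).repeat(1,0) if 0 else np.hstack([cv2.resize(P[130:290,200:440],(300,200)),np.zeros((200,500,3),np.uint8)])])); print(r.sense()["tool_pos"],r.sense()["time"])
T=np.linalg.inv(np.array(p["extrinsics"]))
f=lambda W:cv2.projectPoints(np.array(W,float),cv2.Rodrigues(T[:3,:3])[0],T[:3,3],np.array(p["K"]),np.array(p["dist_coeffs"]))[0][:,0]
print(((f([(618.5,-290.5,z) for z in (34,40)])-[90,270]+.5)*4).round(0))
E
```

```text
[ 444.56802322 -191.17162127  178.73349734] 29.9333
[[209. 217.]
 [206. 206.]]
```

View pics/ga.png

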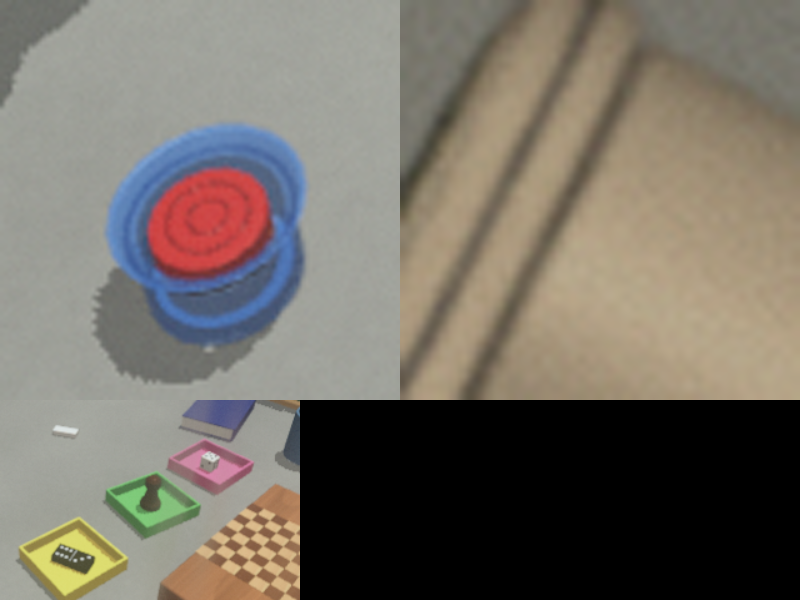

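The red ring centre at (208,217) in the crop matches a disc top at 34 mm on the tube axis, predicted at (209,217). The die, pawn and domino are all in place and the arm is clear.

```bash
python3 -c "
from bench import r
print(r.hand_in())"
```

```text
the job is handed in; nothing more can be done
None
```

I handed the job in at about 30 s. In the last pictures the die is in the pink tray, the domino flat in the yellow, the pawn upright in the green, and the red disc on the cream in the tube, its top at the line. No verdict came back.

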